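# Open the touch-latch desk cube

## Robot

A 6-joint arm with a two-finger parallel gripper is mounted at the origin on a cart in front of the work surface, level with it; the furniture and walls round the work are solid. World frame = base frame: x ahead of the robot, y to its left, z up, the work surface at z = 0. Lengths are in mm, angles in rad, forces in N, time in s.
With the tool pointing down it reaches from about 350 to 875 mm from the base axis. Payload 4.2 kg.
Tool frame: the origin (TCP) lies midway between the tips of the shut fingers; the grasp point (between the pads) lies 19 mm behind it; z points along the fingers, y is the line along which they close (so a half turn about z gives the same grasp; the last joint's range is limited). The gripper opens to 85 mm and grips with 20 to 120 N. Pads are 22 mm wide; open, the fingers measure 114 mm over their backs; the gripper's body (76 mm by 85 mm) begins 54 mm behind the grasp point. The pads swing forward as they close: fully open they stand 13 mm farther back than shut.
Start: joints at [1.591, 0.385, 0.008, 0, -1.194, -0.259], TCP at [147.804, 607.25, 195.012] pointing down, gripper open.
Joint ranges: [-3.14, 3.14], [-1.21, 2.06], [-1.07, 1.41], [-3.16, 2.05], [-2.99, -0.16], [-3.1, 3.1]. Speed limits (rad/s): [2.79, 2.79, 3.14, 3.14, 3.14, 3.14].

## Interface

Orientations are given as a unit quaternion [x, y, z, w].
In Python, from bench import sensors, get_image, camera_params, job_done gives the robot as it stands.
- The arm moves only by the tool servo_tool, never from a script. Its argument "motion" is a list of rows, each an object with "travel": the shift along the tool's x, y, z as a fraction of full scale, a list of three; "rot": the turn, a rotation vector about the tool's x, y, z as a fraction of full scale, a list of three; "hand": the opening, from 0 (shut) to 1 (fully open). In form: [{"travel": [x, y, z], "rot": [wx, wy, wz], "hand": hand}, ...]. A call has 1 to 10 rows; each row shifts and turns the commanded pose from where the row before left it, along the tool's axes as they then stand; what a row does not reach is not made up. Full scale, the value 1, is 25 cm for a shift and 360 degrees for a turn. A row lasts 1/12 s, in which the tool goes at most 41.7 mm and 7.16 degrees, less where a joint would pass 70% of its speed; a pose out of reach is approached as far as the arm can. A call with a number of a shift or a turn outside -1 to 1 is refused whole. A call with a gripper value outside its range is refused whole. The fingers move at their own pace and stop on an object; the grip force is fixed at half the most. Time passes only in rows, so rows that do not move let the fingers close. It gives the time, the measured TCP pose, the force, the opening and the grip force at its end, in the units of the state.
- sensors.read_state(): the state, without advancing time (a new reading comes with each control period).
- get_image(name): name is "scene" or "side" or "wrist"; returns (picture, depth): 480x640x3 uint8, red, green, blue; 480x640 float32, mm along the optical axis (not along the pixel's ray), 0 where there is no reading.
- camera_params(name): a dict with "camera_matrix" (3x3 intrinsics, pixels), "R" (3x3) and "t" (3): a world point X has camera coordinates R X + t; the wrist camera has in their place "mount" (4x4, takes a point from camera to tool coordinates, whose origin is the TCP and whose axes are the flange's). Camera axes: x right, y down, z forward; pixel columns grow to the right and rows downward; lengths in mm; the calibration is good to about 2 mm. A picture is of the moment at which its call begins: read the wrist's pose just before it. camera_params takes no time and is no camera call.
- job_done(): hands the job in; it is judged then, once.
The state is a dict: "clock": time; "joints": joint angles; "joint_vel": joint speeds; "joint_efforts": joint torques, N m; "position": TCP position; "ee_rot": TCP orientation; "contact_force": force on the tool from outside, world axes, zero at the start; "wrist_torque": the same for the moment, N m; "gripper_width": finger opening in mm; "grasp_force": force on a finger pad.
Only numpy, scipy, OpenCV 4.12 (cv2) and the standard library are available. Lean on these libraries where they do the work, as an engineer would, in place of code of your own. Each camera call takes 0.05 s, during which the arm holds its last target. There are 200 camera calls.

## Task

Press the orange door of the white desk cube in at its dot until its touch latch lets go, draw back and let the spring push the door ajar by itself, then put a finger behind its edge and push it wide open, to a right angle or nearly so. Press and push only with the fingertips or the outside of the fingers: do not pinch the door and lift nothing. Leave the blue door shut and the paint pot, figure, tape roll and ink bottle where they stand.

Things in the scene. Friction and masses are not known exactly. Their poses are not given: they have to be found in the camera images.
- orange_cube: White desk cube with the orange door, fixed to the desk, 130 deep (x, door included) x 150 wide (y) x 100 high. Origin: centre of its underside. Its own -x axis points out of the front (where the door is), +y to the cube's left as seen from behind the robot, z up. Walls 6 thick. An orange strip 12 wide marks the front edge of its roof.
- orange_door (a joint): Angle (rad) of the orange door about its upright hinge: 0 shut and latched, positive swinging outwards, negative pressed in; range -0.06 to 1.8. Pressing past about -0.04 (6 mm at the free edge) unlatches it; stop at -0.06 (9 mm). When the finger draws back, a damped plunger pushes it ajar to about 0.55 in about a second. Beyond that it moves freely with light friction and stays where left.
- orange_door_hinge (a point): Point on the orange door's hinge axis (the cube's left front edge), on its outer face, half-way up, 50 above the desk. Its axes turn with the door; with the door shut they are the cube's. The leaf runs 148 along its -y to the free edge, is 8 thick (x 0 outer face, x +8 inner face) and 98 high (z -49 to +49).
- blue_cube: White desk cube with the blue door, fixed to the desk, 130 deep (x, door included) x 150 wide (y) x 100 high. Origin: centre of its underside. Its own -x axis points out of the front (where the door is), +y to the cube's left as seen from behind the robot, z up. Walls 6 thick. A blue strip 12 wide marks the front edge of its roof.
- blue_door (a joint): Angle (rad) of the blue door about its upright hinge: 0 shut and latched, positive swinging outwards, negative pressed in. Same latch as the orange door.
- amber_pot: Paint pot with amber paint and black lid, 30 across, 49 high, loose bystander. Origin: centre of its underside.
- figure: Small grey figure on a round base, 29 x 30, 34 high, loose bystander. Origin: centre of its underside.
- tape: Roll of yellow-brown tape lying flat, 93 across, 25 high, loose bystander. Origin: centre of its underside.
- ink: Black round ink bottle, 29 across, 70 high, loose bystander. Origin: centre of its underside.
- orange_face (a point): Coloured outer face of the orange door, 147 x 97. Origin: its centre; its -x points outwards, -y to the free edge. A flat steel-coloured dot, 12 across, marks the place to press, 54 along -y and 29 up (20 from the free edge and from the top). Pressing there takes about 4 to 6 N. Downward fingertips should reach no more than about 30 below the door's top, or thicker parts of the hand meet it first.
- orange_liner (a point): White inner face of the orange door, 136 x 90. Origin: centre of the inner face; axes as the outer face. The latch plunger, a 10 mm round tip, bears on it 60 from the hinge line, 82 above the desk; once the door is ajar the plunger stands out up to 27 in front of the cube and stays there: keep nearer the free edge than that.
There are look-alikes about, which are no part of the job. Leave any purple look-alike of the orange_cube alone.

How it is judged:
By the outcome, as a careful person would: the job done as asked, in the order asked, and still so for the second after the job is handed in, with the robot touching nothing.
It also fails if it takes over 51 s, if anything falls off the work surface, if the arm or the gripper's body presses on something with over 40 N, if the wrist force passes 120 N, or if a joint passes its speed limit or range.

## Working session

There is one attempt and no reset: what is moved stays moved. The work goes in short steps, Python scripts to look and compute and a tool call to move; the robot and the scene stay as the last step left them, time stands still between calls to the robot, and variables do not carry over. Pictures are saved under pics/ and viewed, at most 10 in all, crops included, and the job is handed in when it is done.

Besides the shell and the picture viewer there is one more tool, called after "Request:" by a JSON object that holds its "fn" and its "kwargs", one argument or row to a line. servo_tool: Moves the arm, as the interface text tells. Its arguments: {"type":"object","properties":{"motion":{"type":"array"}},"required":["motion"]}

```bash
mkdir -p pics
cat > h.py <<'E'
import numpy as np, cv2
from bench import sensors, get_image, camera_params, job_done
from scipy.spatial.transform import Rotation as Ro
def snap(n,f):
    s=sensors.read_state(); im,d=get_image(n)
    cv2.imwrite(f'pics/{f}.png',im[:,:,::-1]); np.savez(f'{f}.npz',im=im,d=d,p=s['position'],q=s['ee_rot']); return im,d,s
def cloud(n,f):
    z=np.load(f+'.npz'); d=z['d']; c=camera_params(n); K=np.array(c['camera_matrix'])
    v,u=np.mgrid[:480,:640]; P=np.stack([(u-K[0,2])/K[0,0]*d,(v-K[1,2])/K[1,1]*d,d],-1)
    if 'R' in c: W=(P-np.array(c['t']))@np.array(c['R'])
    else:
        M=np.array(c['mount']); W=P@M[:3,:3].T+M[:3,3]; W=W@Ro.from_quat(z['q']).as_matrix().T+z['p']
    W[d==0]=np.nan
    return z['im'],W
E
python3 - <<'E'
from h import *
import numpy as np
a,_,s=snap('scene','s0'); b,_,_=snap('side','d0')
cv2.imwrite('pics/both.png',cv2.resize(np.vstack([a,b])[:,:,::-1],(400,600)))
print(s)
E
```

```text
{'clock': 0.0, 'joints': array([ 1.59060903e+00,  3.85548026e-01,  6.62405152e-03, -5.15936391e-04,
       -1.19401210e+00, -2.58621880e-01]), 'joint_vel': array([ 0.00064066,  0.00118609, -0.0026363 , -0.00039829, -0.00050071,
        0.0005374 ]), 'joint_efforts': array([ 8.70596523e-05, -3.92287731e+01,  1.88398987e+01,  4.18597698e+00,
       -4.71895168e-03, -4.44859722e-06]), 'position': array([147.65076324, 606.61817773, 193.92362266]), 'ee_rot': array([ 9.92867800e-01, -1.19215478e-01, -8.89869166e-05,  1.09279325e-03]), 'contact_force': array([-1.05645219,  0.28931604, -0.64831762]), 'wrist_torque': array([-0.0377315 , -0.00893999, -0.05331867]), 'grasp_force': 0.0, 'gripper_width': 85.40624810735089}
```

View pics/s0.png

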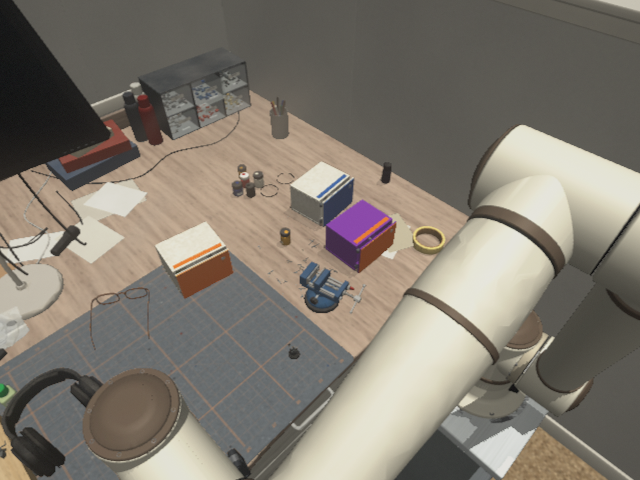

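View pics/d0.png

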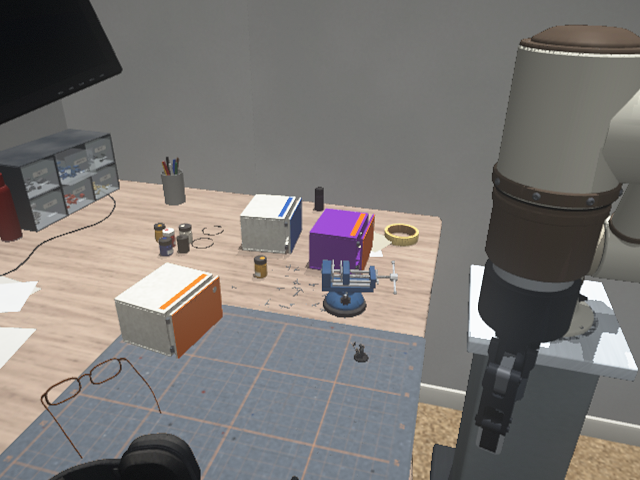

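Candidates in the scene view are the white cube with orange strip and door at (195,260), the purple cube with orange door at (360,235), and the white cube with blue strip at (322,192). I choose (195,260). The pot is at (285,236), the figure at (293,352), the tape at (429,239) and the ink at (386,172).

Run:
```python
from h import *
for n,f,pts in (('scene','s0',dict(pot=(285,236),fig=(293,351),vise=(315,280),purple=(358,220),blue=(318,182),pen=(280,125))),('side','d0',dict(pot=(260,262),fig=(361,350),vise=(345,280)))):
    im,W=cloud(n,f)
    for k,(u,v) in pts.items(): print(n,k,np.nanmedian(W[v-2:v+3,u-2:u+3].reshape(-1,3),0).round())
    hsv=cv2.cvtColor(im,cv2.COLOR_RGB2HSV)
    box=np.zeros((480,640),bool)
    if n=='scene': box[220:300,150:240]=1
    else: box[258:360,110:228]=1
    roof=box&(abs(W[...,2]-100)<5)
    r=W[roof]; rect=cv2.minAreaRect(r[:,:2].astype(np.float32)); print(n,'roof',len(r),np.median(r[:,2]),rect,cv2.boxPoints(rect).round(1).tolist())
    door=box&(hsv[...,0]<15)&(hsv[...,1]>150)&(W[...,2]<92)&(W[...,2]>8)
    p=W[door]; m=np.median(p,0); q=p[np.linalg.norm(p-m,axis=1)<100]
    c=q.mean(0); _,_,V=np.linalg.svd(q-c); print('door',len(q),c,V[2],q.min(0),q.max(0))
    t=np.array([-V[2][1],V[2][0]]);t/=np.linalg.norm(t); s=(q[:,:2]-c[:2])@t; print(np.percentile(s,[0,1,50,99,100]),t)
    dot=box&(hsv[...,1]<90)&(W[...,2]<95)&(W[...,2]>50)&(abs((W-c)@V[2])<6)
    print('dot',W[dot].mean(0),dot.sum())
a=cv2.imread('pics/d0.png')[255:365,105:235]; cv2.imwrite('pics/c1.png',cv2.resize(a,None,fx=5,fy=5))
```

```text
scene pot [618.  48.  42.]
scene fig [340. 271.  22.]
scene vise [413. 127.  97.]
scene purple [ 477. -100.  103.]
scene blue [ 670. -135.  103.]
scene pen [1032. -295.   60.]
scene roof 2060 101.27963185741842 ((715.1963500976562, 284.0574951171875), (150.43576049804688, 135.58836364746094), 82.42350006103516) [[638.0999755859375, 218.39999389648438], [772.5, 200.60000610351562], [792.2999877929688, 349.70001220703125], [657.9000244140625, 367.6000061035156]]
door 1105 [651.48313416 297.15035321  50.69184284] [ 0.99060526 -0.13674635  0.00128765] [638.46133596 223.17021592   8.03370619] [666.0481924  365.41956146  91.97203152]
[-74.51066664 -72.51548704   0.99430657  67.12128237  68.49442596] [0.13674646 0.99060608]
dot [642.02206883 229.86223586  76.30541775] 21
side pot [624.  57.  42.]
side fig [341. 275.  21.]
side vise [405. 138.  79.]
side roof 2776 98.18282543654928 ((715.4955444335938, 290.4033203125), (152.3383026123047, 132.6527862548828), 82.02223205566406) [[639.2000122070312, 224.1999969482422], [770.5999755859375, 205.8000030517578], [791.7999877929688, 356.6000061035156], [660.4000244140625, 375.0]]
door 1541 [652.87554043 306.1880359   45.21494792] [ 0.99089777 -0.13459966  0.00213061] [640.73626272 225.82216281   8.03371404] [663.1537091  372.61926369  91.89990464]
[-80.80320811 -76.66205261   3.07088816  64.03893576  66.88841519] [0.13459996 0.99090002]
dot [657.76329287 326.46573017  74.41745363] 52
```

View pics/c1.png

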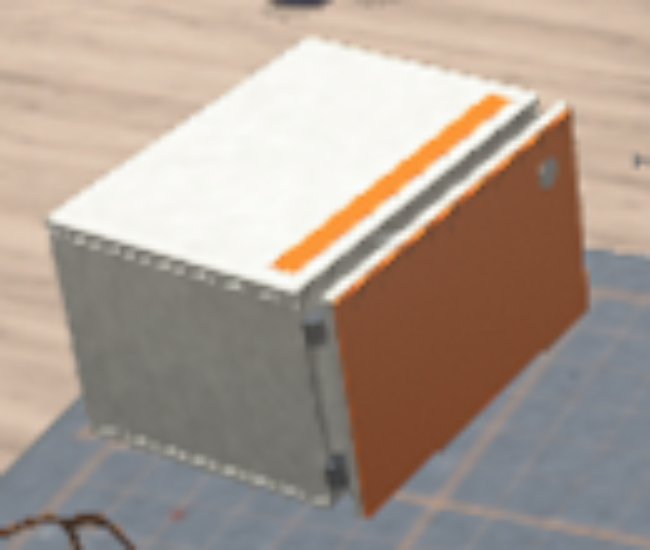

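The crop confirms it: a white cube with an orange strip, and a steel dot at crop (547,172), which is side pixel (214,289) near the right-hand free edge. Now I move in front of it at height.

Request:
{"fn": "servo_tool", "kwargs": {
  "motion": [
    {"travel":[0.05,0.025,0],"rot":[0,0,0],"hand":0},
    {"travel":[0.1,0.05,0],"rot":[0,0,0],"hand":0},
    {"travel":[0.1,0.05,0],"rot":[0,0,0],"hand":0},
    {"travel":[0.1,0.05,0],"rot":[0,0,0],"hand":0},
    {"travel":[0.1,0.05,0],"rot":[0,0,0],"hand":0},
    {"travel":[0.1,0.05,0],"rot":[0,0,0],"hand":0},
    {"travel":[0.1,0.05,0],"rot":[0,0,0],"hand":0},
    {"travel":[0.1,0.05,0],"rot":[0,0,0],"hand":0},
    {"travel":[0.1,0.05,0],"rot":[0,0,0],"hand":0},
    {"travel":[0.1,0.05,0],"rot":[0,0,0],"hand":0}
  ]
}}

```text
clock: 0.93
position: [351.4, 433.8, 194.8]
ee_rot: [0.993, -0.119, -0.0, 0.0]
contact_force: [0.1, 0.3, 0.6]
gripper_width: -0.4
grasp_force: 0.0
```

Request:
{"fn": "servo_tool", "kwargs": {
  "motion": [
    {"travel":[0.1,0.05,0],"rot":[0,0,0],"hand":0},
    {"travel":[0.1,0.05,0],"rot":[0,0,0],"hand":0},
    {"travel":[0.1,0.05,0],"rot":[0,0,0],"hand":0},
    {"travel":[0.1,0.05,0],"rot":[0,0,0],"hand":0},
    {"travel":[0.1,0.05,0],"rot":[0,0,0],"hand":0},
    {"travel":[0.1,0.05,0],"rot":[0,0,0],"hand":0},
    {"travel":[0.1,0.05,0],"rot":[0,0,0],"hand":0},
    {"travel":[0.05,0.025,0],"rot":[0,0,-0.008],"hand":0},
    {"travel":[0,0,0],"rot":[0,0,-0.0085],"hand":0},
    {"travel":[0,0,0],"rot":[0,0,0],"hand":0}
  ]
}}

```text
clock: 1.77
position: [511.0, 298.6, 194.4]
ee_rot: [0.998, -0.068, -0.001, 0.0]
contact_force: [-0.5, -0.7, 0.0]
gripper_width: 0.0
grasp_force: 0.0
```

Run:
```python
from h import *
a,d,s=snap('wrist','w0'); print(s['position'],s['ee_rot'],Ro.from_quat(s['ee_rot']).as_matrix().round(3),s['contact_force'],camera_params('wrist')['mount'])
snap('side','d1');snap('scene','s1')
```

```text
[510.95706504 298.55964496 194.40032374] [ 9.97664527e-01 -6.83010305e-02 -5.05608226e-04  4.53884471e-04] [[ 0.991 -0.136 -0.001]
 [-0.136 -0.991 -0.001]
 [-0.001  0.001 -1.   ]] [-0.505463   -0.72973238  0.03482064] [[ 1.34788940e-04 -9.61193904e-01 -2.75873633e-01  6.90668327e+01]
 [ 9.99999554e-01 -1.28447687e-04  9.36124308e-04  1.49230492e-01]
 [-9.35232308e-04 -2.75873636e-01  9.61193457e-01 -1.79316201e+02]
 [ 0.00000000e+00  0.00000000e+00  0.00000000e+00  1.00000000e+00]]
```

View pics/w0.png

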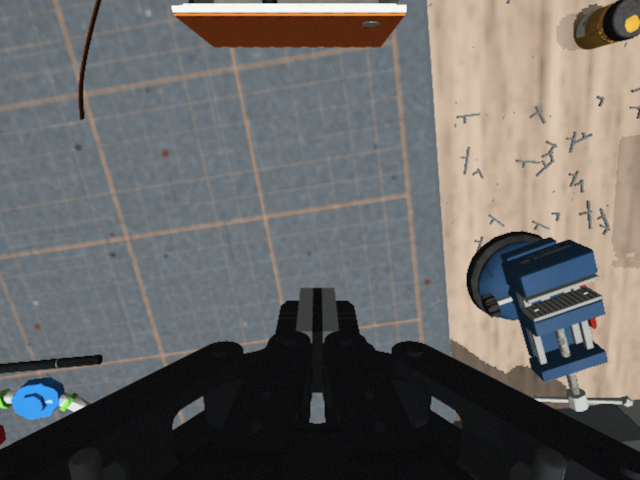

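The wrist view shows the door at the top (columns 173–407), with the dot at (371,24).

Run:
```python
from h import *
im,W=cloud('wrist','w0')
R=Ro.from_quat(np.load('w0.npz')['q']).as_matrix(); p=np.load('w0.npz')['p']
for k,(u,v) in dict(dot=(371,24),L=(178,16),Rr=(403,16),mid=(290,18),bl=(220,44),br=(378,44),vise=(550,245),visehandle=(590,400),pot=(622,24)).items():
    w=np.nanmedian(W[v-1:v+2,u-1:u+2].reshape(-1,3),0); print(k,w.round(1),((w-p)@R).round(1))
hsv=cv2.cvtColor(im,cv2.COLOR_RGB2HSV)
m=(hsv[...,0]<15)&(hsv[...,1]>150); m[60:]=0; m[:,:180]=0;m[:,400:]=0
q=W[m];q=q[~np.isnan(q[:,0])]; c=q.mean(0); V=np.linalg.svd(q-c)[2]; print(V[2],((c-p)@R),q[:,2].min(),q[:,2].max(),np.degrees(np.arctan2(V[2][1],V[2][0])))
```

```text
dot [642.4 242.6  79.5] [137.9  37.4 114.8]
L [659.6 366.6  98.6] [138.1 -87.7  95.6]
Rr [640.7 225.1  97.3] [138.6  55.   97. ]
mid [650.  296.5  94.3] [138.1 -17.  100. ]
bl [658.5 359.9  16.3] [137.9 -81.1 177.9]
br [640.5 228.2  15.3] [138.1  51.9 179. ]
vise [459.5 105.9  60.3] [-24.5 197.8 134.3]
visehandle [314.5  77.8  80.3] [-164.4  245.4  114.5]
pot [623.4  50.3  49. ] [145.4 230.5 145.5]
[-0.9907113   0.13581594  0.00671935] [138.22600613 -18.18293788 131.06857386] 4.876592083777041 100.66007896220879 172.19401856177882
```

Request:
{"fn": "servo_tool", "kwargs": {
  "motion": [
    {"travel":[0.03,0.015,0.054],"rot":[0,0,0],"hand":0},
    {"travel":[0.03,0.015,0.054],"rot":[0,0,0],"hand":0},
    {"travel":[0.03,0.015,0.054],"rot":[0,0,0],"hand":0},
    {"travel":[0.03,0.015,0.054],"rot":[0,0,0],"hand":0},
    {"travel":[0.03,0.015,0.054],"rot":[0,0,0],"hand":0},
    {"travel":[0.03,0.015,0.054],"rot":[0,0,0],"hand":0},
    {"travel":[0.03,0.015,0.054],"rot":[0,0,0],"hand":0},
    {"travel":[0.03,0.015,0.054],"rot":[0,0,0],"hand":0},
    {"travel":[0.03,0.015,0.054],"rot":[0,0,0],"hand":0},
    {"travel":[0.03,0.015,0],"rot":[0,0,0],"hand":0}
  ]
}}

```text
clock: 2.75
position: [578.2, 251.7, 69.9]
ee_rot: [0.998, -0.068, -0.003, 0.002]
contact_force: [-1.1, -0.6, -0.4]
gripper_width: 0.1
grasp_force: 0.0
```

Request:
{"fn": "servo_tool", "kwargs": {
  "motion": [
    {"travel":[0.03,0,0],"rot":[0,0,0],"hand":0},
    {"travel":[0.03,0,0],"rot":[0,0,0],"hand":0},
    {"travel":[0.03,0,0],"rot":[0,0,0],"hand":0},
    {"travel":[0.03,0,0],"rot":[0,0,0],"hand":0},
    {"travel":[0.03,0,0],"rot":[0,0,0],"hand":0},
    {"travel":[0.02,0,0],"rot":[0,0,0],"hand":0},
    {"travel":[0,0,0],"rot":[0,0,0],"hand":0},
    {"travel":[0,0,0],"rot":[0,0,0],"hand":0}
  ]
}}

```text
clock: 3.42
position: [622.0, 247.2, 73.4]
ee_rot: [0.998, -0.068, -0.0, -0.0]
contact_force: [-0.6, -0.2, 0.1]
gripper_width: 0.2
grasp_force: 0.0
```

Request:
{"fn": "servo_tool", "kwargs": {
  "motion": [
    {"travel":[0.016,0.007,0],"rot":[0,0,0],"hand":0},
    {"travel":[0.016,0,0],"rot":[0,0,0],"hand":0},
    {"travel":[0.008,0,0],"rot":[0,0,0],"hand":0},
    {"travel":[0.006,0,0],"rot":[0,0,0],"hand":0},
    {"travel":[0.004,0,0],"rot":[0,0,0],"hand":0},
    {"travel":[0.004,0,0],"rot":[0,0,0],"hand":0},
    {"travel":[0,0,0],"rot":[0,0,0],"hand":0},
    {"travel":[0,0,0],"rot":[0,0,0],"hand":0}
  ]
}}

```text
clock: 4.08
position: [634.9, 243.7, 73.5]
ee_rot: [0.998, -0.067, -0.0, 0.0]
contact_force: [0.5, 1.0, 0.2]
gripper_width: 0.0
grasp_force: 0.0
```

Request:
{"fn": "servo_tool", "kwargs": {
  "motion": [
    {"travel":[0.004,0,0],"rot":[0,0,0],"hand":0},
    {"travel":[0.004,0,0],"rot":[0,0,0],"hand":0},
    {"travel":[0.004,0,0],"rot":[0,0,0],"hand":0},
    {"travel":[0,0,0],"rot":[0,0,0],"hand":0}
  ]
}}

```text
clock: 4.42
position: [638.2, 243.3, 73.5]
ee_rot: [0.998, -0.068, 0.0, -0.0]
contact_force: [0.9, -0.0, -0.1]
gripper_width: 0.2
grasp_force: 0.0
```

Request:
{"fn": "servo_tool", "kwargs": {
  "motion": [
    {"travel":[0.004,0,0],"rot":[0,0,0],"hand":0},
    {"travel":[0.004,0,0],"rot":[0,0,0],"hand":0},
    {"travel":[0,0,0],"rot":[0,0,0],"hand":0},
    {"travel":[0,0,0],"rot":[0,0,0],"hand":0}
  ]
}}

```text
clock: 4.75
position: [640.0, 243.0, 73.5]
ee_rot: [0.998, -0.068, -0.0, 0.0]
contact_force: [-0.1, -0.2, 1.1]
gripper_width: 0.0
grasp_force: 0.0
```

Run:
```python
from h import *
snap('side','d2');snap('wrist','w2')
a=cv2.imread('pics/d2.png')[215:365,105:285]; b=cv2.imread('pics/w2.png')
cv2.imwrite('pics/c2.png',np.hstack([cv2.resize(a,(400,334)),cv2.resize(b,(400,300))[:334] if 0 else cv2.copyMakeBorder(cv2.resize(b,(400,300)),0,34,0,0,0)]))
```

```text
(no output)
```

View pics/c2.png

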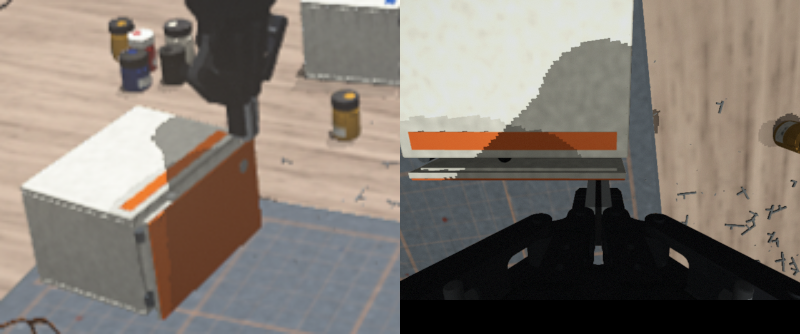

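In the side crop the dot at (243,167) is still visible and the finger seems to end at the door's top edge (245,137). I need the tip's true position.

Run:
```python
from h import *
c=camera_params('side');K=np.array(c['camera_matrix']);R=np.array(c['R']);t=np.array(c['t'])
print('cam',-R.T@t)
def pr(X): x=K@(R@np.array(X)+t); return (x[:2]/x[2]).round(1)
p=np.load('d2.npz')['p'];print(p,pr(p),'dot',pr([642.4,242.6,79.5]),'top edge over dot',pr([642.4,242.6,99]))
im,W=cloud('side','d2')
for u,v in ((214,262),(214,268),(214,272),(214,276),(214,280),(214,285),(214,290)): print(u,v,im[v,u],W[v,u].round(1))
im,W=cloud('wrist','w2'); 
for u,v in ((480,290),(480,300),(470,292),(490,292),(480,320),(480,350)): print(u,v,im[v,u],W[v,u].round(1))
```

```text
cam [ 221.53129389 1001.85020563  610.61979125]
[640.00117888 242.97829467  73.47392664] [216.8 291.1] dot [215.5 288.2] top edge over dot [214.7 279.7]
214 262 [62 59 57] [635.4 251.2 144.3]
214 268 [55 51 49] [634.8 254.5 133.1]
214 272 [52 48 45] [634.8 255.9 125.2]
214 276 [71 70 69] [636.  255.4 115.9]
214 280 [112  72  49] [646.3 238.4  95.3]
214 285 [105  64  42] [644.  244.5  87.8]
214 290 [87 88 88] [642.7 248.9  79.2]
480 290 [161 139 122] [585.3 134.4   1.7]
480 300 [160 140 123] [ 5.765e+02  1.338e+02 -4.000e-01]
470 292 [174 154 137] [5.841e+02 1.409e+02 4.000e-01]
490 292 [160 142 123] [5.822e+02 1.270e+02 5.000e-01]
480 320 [150 134 115] [562.1 135.1   2.2]
480 350 [162 143 124] [5.363e+02 1.348e+02 4.000e-01]
```

Run:
```python
from h import *
for n,f in (('side','d1'),('scene','s1'),('side','d2'),('wrist','w0'),('wrist','w2')):
    im,W=cloud(n,f); p=np.load('w0.npz' if f in('d1','s1') else f+'.npz')['p']
    R=Ro.from_quat(np.load('w0.npz')['q']).as_matrix()
    L=(W-p)@R; m=(abs(L[...,0])<45)&(abs(L[...,1])<45)&(L[...,2]<40)&(L[...,2]>-75)&(im.max(-1)<140)
    q=L[m]; print(n,f,m.sum())
    for a in range(-70,40,10):
        r=q[(q[:,2]>=a)&(q[:,2]<a+10)]
        if len(r)>3: print(a,len(r),np.percentile(r,5,axis=0).round(),np.percentile(r,95,axis=0).round())
a=cv2.imread('pics/d2.png')[215:305,165:265]; cv2.imwrite('pics/c3.png',cv2.resize(a,None,fx=6,fy=6,interpolation=0))
```

```text
side d1 302
-70 85 [-11. -16. -69.] [  5.   4. -61.]
-60 79 [-12. -16. -60.] [  5.   3. -51.]
-50 77 [-12. -15. -50.] [  5.   2. -41.]
-40 26 [-11. -10. -40.] [  7.   1. -35.]
scene s1 130
-70 44 [-13. -11. -70.] [ -0.  13. -61.]
-60 41 [-12. -11. -59.] [  0.  13. -50.]
-50 27 [-12.  -8. -50.] [ -6.  13. -43.]
side d2 938
-70 64 [-12. -16. -69.] [  5.   4. -61.]
-60 65 [-12. -16. -60.] [  4.   5. -51.]
-50 54 [-12. -14. -49.] [  4.   4. -41.]
-40 18 [-11.  -8. -40.] [  8.  -0. -34.]
-30 181 [  4. -43. -26.] [ 33.   6. -21.]
-20 100 [  3. -39. -20.] [ 24.  14. -11.]
-10 99 [  3. -43. -10.] [34. 14. -1.]
0 89 [  3. -43.   1.] [40. 13. 10.]
10 79 [  3. -42.  10.] [ 5. 12. 20.]
20 83 [  3. -42.  20.] [ 6. 11. 29.]
30 84 [  3. -43.  31.] [ 6. 13. 39.]
wrist w0 3452
-70 1003 [  6. -12. -69.] [ 11.  12. -60.]
-60 930 [  6. -12. -59.] [ 10.  12. -51.]
-50 581 [  6. -11. -50.] [ 10.  12. -41.]
-40 5 [  9.  -5. -40.] [ 10.   3. -39.]
wrist w2 15909
-70 989 [  6. -12. -69.] [ 10.  12. -60.]
-60 933 [  6. -12. -60.] [ 10.  12. -50.]
-50 585 [  6. -11. -50.] [ 10.  12. -41.]
-40 5 [ 10. -31. -40.] [ 33.   2. -32.]
-30 10381 [  5. -42. -28.] [ 44.  17. -22.]
-20 1050 [  9. -42. -20.] [ 11.  16. -10.]
-10 884 [  9. -42.  -9.] [11. 16. -1.]
0 143 [  9. -39.   0.] [11. 18.  6.]
```

View pics/c3.png

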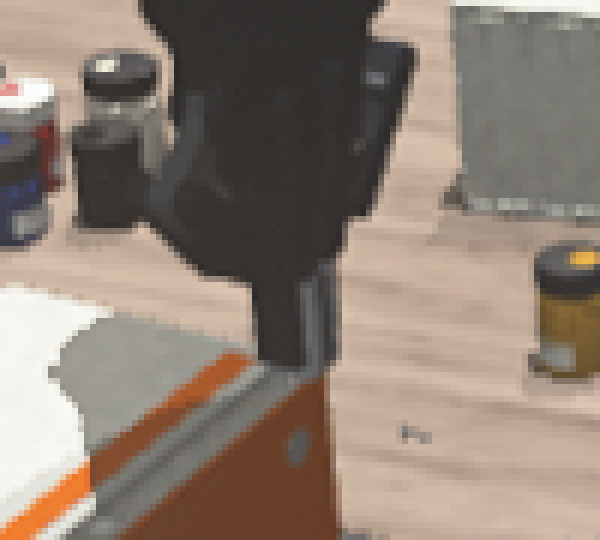

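The image shows the tips at crop (300,365), above the door top. All three cameras agree that the real tips end about 38 mm short of the reported TCP. I'll back off, go 39 mm lower, then press.

Request:
{"fn": "servo_tool", "kwargs": {
  "motion": [
    {"travel":[-0.04,0,0],"rot":[0,0,0],"hand":0},
    {"travel":[-0.04,0,0],"rot":[0,0,0],"hand":0},
    {"travel":[0,0,0],"rot":[0,0,0],"hand":0},
    {"travel":[0,0,0.04],"rot":[0,0,0],"hand":0},
    {"travel":[0,0,0.04],"rot":[0,0,0],"hand":0},
    {"travel":[0,0,0.04],"rot":[0,0,0],"hand":0},
    {"travel":[0,0,0.036],"rot":[0,0,0],"hand":0},
    {"travel":[0,0,0],"rot":[0,0,0],"hand":0},
    {"travel":[0,0,0],"rot":[0,0,0],"hand":0}
  ]
}}

```text
clock: 5.6
position: [619.7, 245.2, 33.0]
ee_rot: [0.998, -0.068, -0.001, 0.001]
contact_force: [-0.8, -0.4, -0.3]
gripper_width: -0.1
grasp_force: 0.0
```

Request:
{"fn": "servo_tool", "kwargs": {
  "motion": [
    {"travel":[0.02,0,0],"rot":[0,0,0],"hand":0},
    {"travel":[0.015,0,0],"rot":[0,0,0],"hand":0},
    {"travel":[0.008,0,0],"rot":[0,0,0],"hand":0},
    {"travel":[0.006,0,0],"rot":[0,0,0],"hand":0},
    {"travel":[0,0,0],"rot":[0,0,0],"hand":0}
  ]
}}

```text
clock: 6.02
position: [632.9, 244.1, 34.8]
ee_rot: [0.998, -0.068, 0.0, -0.0]
contact_force: [0.5, -0.3, -0.1]
gripper_width: 0.0
grasp_force: 0.0
```

Request:
{"fn": "servo_tool", "kwargs": {
  "motion": [
    {"travel":[0.004,0,0],"rot":[0,0,0],"hand":0},
    {"travel":[0.004,0,0],"rot":[0,0,0],"hand":0},
    {"travel":[0.004,0,0],"rot":[0,0,0],"hand":0},
    {"travel":[0,0,0],"rot":[0,0,0],"hand":0}
  ]
}}

```text
clock: 6.35
position: [634.4, 243.7, 34.6]
ee_rot: [0.998, -0.067, -0.001, 0.0]
contact_force: [-3.3, 1.0, 2.7]
gripper_width: -0.0
grasp_force: 2.1
```

Request:
{"fn": "servo_tool", "kwargs": {
  "motion": [
    {"travel":[0.004,0,0],"rot":[0,0,0],"hand":0},
    {"travel":[0.004,0,0],"rot":[0,0,0],"hand":0},
    {"travel":[0,0,0],"rot":[0,0,0],"hand":0}
  ]
}}

```text
clock: 6.6
position: [636.4, 243.5, 34.6]
ee_rot: [0.998, -0.067, -0.001, 0.0]
contact_force: [-5.5, 1.1, 3.4]
gripper_width: 0.1
grasp_force: 2.5
```

Request:
{"fn": "servo_tool", "kwargs": {
  "motion": [
    {"travel":[0.004,0,0],"rot":[0,0,0],"hand":0},
    {"travel":[0.004,0,0],"rot":[0,0,0],"hand":0},
    {"travel":[0,0,0],"rot":[0,0,0],"hand":0}
  ]
}}

```text
clock: 6.85
position: [638.8, 243.3, 34.6]
ee_rot: [0.998, -0.067, -0.0, 0.0]
contact_force: [-4.1, 1.1, 2.8]
gripper_width: 0.2
grasp_force: 2.1
```

Request:
{"fn": "servo_tool", "kwargs": {
  "motion": [
    {"travel":[0.004,0,0],"rot":[0,0,0],"hand":0},
    {"travel":[0.004,0,0],"rot":[0,0,0],"hand":0},
    {"travel":[0,0,0],"rot":[0,0,0],"hand":0}
  ]
}}

```text
clock: 7.1
position: [640.5, 243.1, 34.5]
ee_rot: [0.998, -0.067, -0.001, 0.0]
contact_force: [-6.2, 2.5, 3.8]
gripper_width: -0.1
grasp_force: 3.1
```

Pressed about 7 mm, past the latch point. Now I draw back well clear of the door's swing.

Request:
{"fn": "servo_tool", "kwargs": {
  "motion": [
    {"travel":[-0.06,0,0],"rot":[0,0,0],"hand":0},
    {"travel":[-0.09,0,0],"rot":[0,0,0],"hand":0},
    {"travel":[-0.09,0,0],"rot":[0,0,0],"hand":0},
    {"travel":[-0.09,0,0],"rot":[0,0,0],"hand":0},
    {"travel":[-0.09,0,0],"rot":[0,0,0],"hand":0},
    {"travel":[-0.06,0,0],"rot":[0,0,0],"hand":0},
    {"travel":[0,0,-0.08],"rot":[0,0,0],"hand":0},
    {"travel":[0,0,-0.1],"rot":[0,0,0],"hand":0},
    {"travel":[0,0,-0.1],"rot":[0,0,0],"hand":0},
    {"travel":[0,0,-0.1],"rot":[0,0,0],"hand":0}
  ]
}}

```text
clock: 7.93
position: [523.5, 259.2, 130.7]
ee_rot: [0.998, -0.067, 0.001, -0.0]
contact_force: [-0.2, 1.0, 0.1]
gripper_width: 0.1
grasp_force: 0.0
```

Request:
{"fn": "servo_tool", "kwargs": {
  "motion": [
    {"travel":[0,0,0],"rot":[0,0,0],"hand":0},
    {"travel":[0,0,0],"rot":[0,0,0],"hand":0},
    {"travel":[0,0,0],"rot":[0,0,0],"hand":0},
    {"travel":[0,0,0],"rot":[0,0,0],"hand":0},
    {"travel":[0,0,0],"rot":[0,0,0],"hand":0},
    {"travel":[0,0,0],"rot":[0,0,0],"hand":0}
  ]
}}

```text
clock: 8.43
position: [522.1, 258.7, 128.4]
ee_rot: [0.998, -0.068, -0.001, 0.001]
contact_force: [0.1, 0.1, -0.2]
gripper_width: -0.2
grasp_force: 0.0
```

Run:
```python
from h import *
snap('wrist','w3'); snap('side','d3')
im,W=cloud('side','d3'); hsv=cv2.cvtColor(im,cv2.COLOR_RGB2HSV)
m=(hsv[...,0]<15)&(hsv[...,1]>130)&(W[...,2]<92)&(W[...,2]>15)&(abs(W[...,0]-620)<70)&(W[...,1]>200)&(W[...,1]<390)
q=W[m]; c=q.mean(0); V=np.linalg.svd(q-c)[2]; print(len(q),V[2],c,np.degrees(np.arctan(V[2][1]/V[2][0])),q.min(0),q.max(0))
```

```text
2523 [-0.77320684  0.63415076  0.0019993 ] [617.80378644 317.5132828   53.88888294] -39.357120440476635 [568.42998293 255.92079775  15.02246193] [663.50528247 371.99247323  91.98727891]
```

View pics/w3.png

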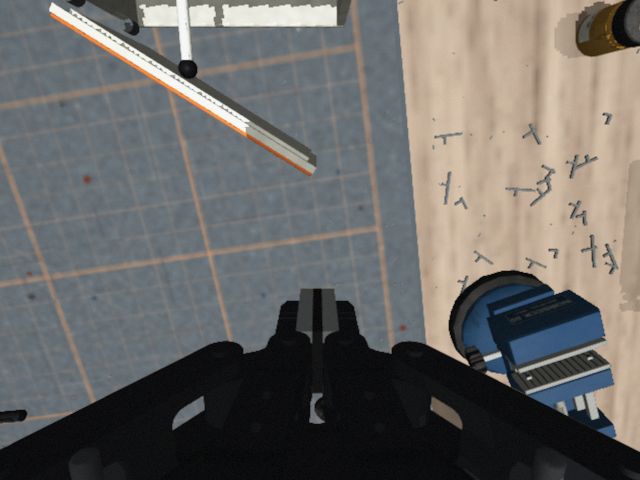

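Door ajar by 31.6° (0.55 rad). The plunger tip is at (188,68) and the free edge at (315,170). I put the finger behind the edge, well clear of the plunger.

Request:
{"fn": "servo_tool", "kwargs": {
  "motion": [
    {"travel":[0.07,-0.004,0],"rot":[0,0,0],"hand":0},
    {"travel":[0.09,-0.005,0],"rot":[0,0,0],"hand":0},
    {"travel":[0.09,-0.005,0],"rot":[0,0,0],"hand":0},
    {"travel":[0.084,-0.004,0],"rot":[0,0,0],"hand":0},
    {"travel":[0,0,0],"rot":[0,0,0],"hand":0},
    {"travel":[0,0,0],"rot":[0,0,0],"hand":0}
  ]
}}

```text
clock: 9.03
position: [606.0, 251.8, 128.4]
ee_rot: [0.998, -0.068, -0.001, 0.0]
contact_force: [0.4, 0.7, 0.4]
gripper_width: 0.3
grasp_force: 0.0
```

Request:
{"fn": "servo_tool", "kwargs": {
  "motion": [
    {"travel":[0,0,0.055],"rot":[0,0,0],"hand":0},
    {"travel":[0,0,0.07],"rot":[0,0,0],"hand":0},
    {"travel":[0,0,0.07],"rot":[0,0,0],"hand":0},
    {"travel":[0,0,0.07],"rot":[0,0,0],"hand":0},
    {"travel":[0,0,0.06],"rot":[0,0,0],"hand":0},
    {"travel":[0,0,0.05],"rot":[0,0,0],"hand":0},
    {"travel":[0,0,0],"rot":[0,0,0],"hand":0},
    {"travel":[0,0,0],"rot":[0,0,0],"hand":0}
  ]
}}

```text
clock: 9.7
position: [604.6, 252.1, 35.4]
ee_rot: [0.998, -0.067, -0.001, 0.001]
contact_force: [-0.1, 0.5, -0.6]
gripper_width: 0.1
grasp_force: 0.0
```

Request:
{"fn": "servo_tool", "kwargs": {
  "motion": [
    {"travel":[-0.0172,-0.0096,0],"rot":[0,0,0],"hand":0},
    {"travel":[-0.0172,-0.0096,0],"rot":[0,0,0],"hand":0},
    {"travel":[-0.0172,-0.0096,0],"rot":[0,0,0],"hand":0},
    {"travel":[-0.0172,-0.0096,0],"rot":[0,0,0],"hand":0},
    {"travel":[-0.0172,-0.0096,0],"rot":[0,0,0],"hand":0},
    {"travel":[-0.0172,-0.0096,0],"rot":[0,0,0],"hand":0},
    {"travel":[-0.0172,-0.0096,0],"rot":[0,0,0],"hand":0},
    {"travel":[-0.0172,-0.0096,0],"rot":[0,0,0],"hand":0}
  ]
}}

```text
clock: 10.37
position: [573.7, 276.3, 35.8]
ee_rot: [0.998, -0.067, 0.0, -0.0]
contact_force: [0.9, -0.7, -0.1]
gripper_width: -0.4
grasp_force: 0.1
```

Request:
{"fn": "servo_tool", "kwargs": {
  "motion": [
    {"travel":[-0.016,-0.0143,0],"rot":[0,0,0],"hand":0},
    {"travel":[-0.016,-0.0143,0],"rot":[0,0,0],"hand":0},
    {"travel":[-0.016,-0.0143,0],"rot":[0,0,0],"hand":0},
    {"travel":[-0.016,-0.0143,0],"rot":[0,0,0],"hand":0},
    {"travel":[-0.016,-0.0143,0],"rot":[0,0,0],"hand":0},
    {"travel":[-0.016,-0.0143,0],"rot":[0,0,0],"hand":0}
  ]
}}

```text
clock: 10.87
position: [552.9, 300.8, 35.7]
ee_rot: [0.998, -0.067, -0.0, 0.0]
contact_force: [-0.0, 0.5, 0.6]
gripper_width: -0.1
grasp_force: 0.1
```

Request:
{"fn": "servo_tool", "kwargs": {
  "motion": [
    {"travel":[-0.0103,-0.0159,0],"rot":[0,0,0],"hand":0},
    {"travel":[-0.0103,-0.0159,0],"rot":[0,0,0],"hand":0},
    {"travel":[-0.0103,-0.0159,0],"rot":[0,0,0],"hand":0},
    {"travel":[-0.0103,-0.0159,0],"rot":[0,0,0],"hand":0},
    {"travel":[-0.0103,-0.0159,0],"rot":[0,0,0],"hand":0},
    {"travel":[-0.0103,-0.0159,0],"rot":[0,0,0],"hand":0},
    {"travel":[-0.0103,-0.0159,0],"rot":[0,0,0],"hand":0}
  ]
}}

```text
clock: 11.45
position: [539.0, 330.8, 35.7]
ee_rot: [0.998, -0.068, 0.0, 0.0]
contact_force: [-0.4, 0.3, -0.1]
gripper_width: -0.5
grasp_force: 0.1
```

Request:
{"fn": "servo_tool", "kwargs": {
  "motion": [
    {"travel":[-0.0047,-0.0156,0],"rot":[0,0,0],"hand":0},
    {"travel":[-0.0047,-0.0156,0],"rot":[0,0,0],"hand":0},
    {"travel":[-0.0047,-0.0156,0],"rot":[0,0,0],"hand":0},
    {"travel":[-0.0047,-0.0156,0],"rot":[0,0,0],"hand":0},
    {"travel":[-0.0047,-0.0156,0],"rot":[0,0,0],"hand":0},
    {"travel":[-0.0047,-0.0156,0],"rot":[0,0,0],"hand":0},
    {"travel":[-0.0047,-0.0156,0],"rot":[0,0,0],"hand":0},
    {"travel":[-0.0047,-0.0156,0],"rot":[0,0,0],"hand":0},
    {"travel":[-0.0047,-0.0156,0],"rot":[0,0,0],"hand":0},
    {"travel":[0,0,0],"rot":[0,0,0],"hand":0}
  ]
}}

```text
clock: 12.28
position: [533.3, 367.5, 35.7]
ee_rot: [0.998, -0.067, 0.0, -0.0]
contact_force: [0.3, -0.4, -0.1]
gripper_width: 0.0
grasp_force: 0.0
```

```bash
cat > ang.py <<'E'
from h import *
import sys
f=sys.argv[1]; snap('side','d'+f); snap('scene','s'+f); snap('wrist','w'+f)
im,W=cloud('side','d'+f); hsv=cv2.cvtColor(im,cv2.COLOR_RGB2HSV)
m=(hsv[...,0]<15)&(hsv[...,1]>130)&(W[...,2]<92)&(W[...,2]>15)&(W[...,0]>490)&(W[...,0]<680)&(W[...,1]>200)&(W[...,1]<420)
q=W[m]; c=q.mean(0); V=np.linalg.svd(q-c)[2]; print(len(q),V[2],c,np.degrees(np.arctan(-V[2][1]/V[2][0]))%180-7.74,q.min(0),q.max(0))
E
python3 ang.py 4
```

```text
2377 [-0.15098563 -0.98853543 -0.00102292] [586.64844423 382.32223492  53.82413795] 90.94405427025764 [515.70951563 368.56094629  15.01570925] [660.55055827 394.73891264  91.97468864]
```

The door is at 91°. I retreat sideways away from the leaf, then up.

Request:
{"fn": "servo_tool", "kwargs": {
  "motion": [
    {"travel":[0,0.04,0],"rot":[0,0,0],"hand":0},
    {"travel":[0,0.05,0],"rot":[0,0,0],"hand":0},
    {"travel":[0,0.05,0],"rot":[0,0,0],"hand":0},
    {"travel":[0,0,-0.08],"rot":[0,0,0],"hand":0},
    {"travel":[0,0,-0.1],"rot":[0,0,0],"hand":0},
    {"travel":[0,0,-0.1],"rot":[0,0,0],"hand":0},
    {"travel":[0,0,-0.1],"rot":[0,0,0],"hand":0},
    {"travel":[0,0,-0.1],"rot":[0,0,0],"hand":0},
    {"travel":[0,0,0],"rot":[0,0,0],"hand":0},
    {"travel":[0,0,0],"rot":[0,0,0],"hand":0}
  ]
}}

```text
clock: 13.27
position: [529.1, 331.2, 157.7]
ee_rot: [0.998, -0.068, 0.001, -0.002]
contact_force: [0.6, -0.4, -0.9]
gripper_width: 0.2
grasp_force: 0.0
```

```bash
python3 ang.py 5
```

```text
2359 [-1.50843412e-01 -9.88557631e-01  2.73026134e-04] [586.75117394 382.3067813   54.05018835] 90.93580699759423 [515.32388058 368.96253435  15.16285436] [661.19780035 396.19326091  91.96530668]
```

View pics/d5.png

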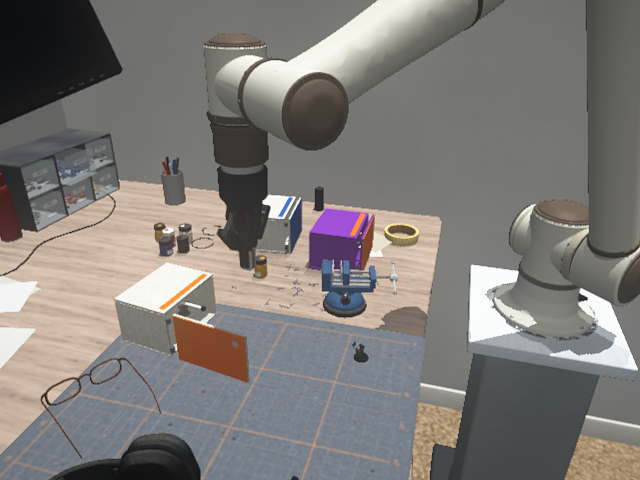

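The orange door stands wide open at (210,347). The pot (260,266), figure (361,350), tape (401,234), ink (319,198) and blue door are undisturbed, and the arm is clear.

```bash
python3 -c "
from bench import job_done; print(job_done())"
```

```text
the job is handed in; nothing more can be done
None
```

The orange door was pressed at its dot until it unlatched, sprang ajar to 0.55 rad by itself, was pushed open to about 91°, and the job was handed in at about 13 s with the arm clear and the blue door and loose items undisturbed.

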